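# Push the loose base out of a wooden mould and lay it in the drying tray

### The arm

A 6-joint arm with a two-finger parallel gripper is mounted at the origin on the work surface. World frame = base frame: x ahead of the robot, y to its left, z up, the work surface at z = 0. Lengths are in m, angles in rad, forces in N, time in s.
With the tool pointing down it reaches from about 0.275 to 0.825 m from the base axis. Payload 4.9 kg.
Tool frame: the origin (TCP) lies at the very end of the fingers, on their centre line; the grasp point (between the pads) lies 19 mm behind it (robot.pinch_z is the distance from the TCP to the grasp point, in m); z points along the fingers, y is the direction in which the jaws open and shut (so a half turn about z gives the same grasp; the last joint's range is limited). The gripper opens to 85 mm and grips with 20 to 120 N. Pads are 22 mm wide; open, the fingers measure 114 mm over their backs; the gripper's body (76 mm by 85 mm) begins 54 mm behind the grasp point. The pads swing forward as they close: fully open they stand 13 mm farther back than shut.
Start: joints at [1.215, 0.326, -0.193, 1.052, 0, 1.437], TCP at [0.121, 0.537, 0.201] pointing down, gripper open.
Joint ranges: [-2.65, 2.65], [-0.97, 1.79], [-1.3, 1.35], [-1.93, 2.1], [-1.47, 1.37], [-3.14, 3.14]. Speed limits (rad/s): [2.57, 2.57, 3.14, 3.14, 3.14, 3.14].

### API

Orientations are given as a unit quaternion [w, x, y, z].
In Python, from workcell import monitor, viewer, robot gives the robot as it stands.
- The arm moves only by the shell command python3 -m pendant 'ROWS' [FORCE]. ROWS is JSON, a list of rows, each a list of 7 numbers: the finger opening in m, from 0 to 0.0854, then the shift along the tool's x, y, z in m, then the turn, a rotation vector about the tool's x, y, z in rad. In form: [[fingers, x, y, z, wx, wy, wz], ...]. A call has 1 to 5 rows; each row is the pose to reach, as a shift and turn from the pose measured when the call began, along the tool's axes at that moment; what a row does not reach only later rows make up. A row lasts 1/12 s, in which the tool goes at most 41.7 mm and 7.16 degrees, less where a joint would pass 70% of its speed; a pose out of reach is approached as far as the arm can. A call with a gripper value outside its range is refused whole. The fingers move at their own pace and stop on an object; FORCE is the grip in N (left out, the last holds). Time passes only in rows, so rows that repeat a pose let the fingers close. It gives the time, the measured TCP pose, the force and the opening at its end, in the units of the state.
- monitor.get_state(): the state, without advancing time (a new reading comes with each control period).
- viewer.get_image(name): name is "side" or "top" or "wrist"; returns a dict with "frame" (400x640x3 uint8, red, green, blue), "camera_matrix" (3x3 intrinsics, pixels), "k1" (the pictures are not rectified: a ray, as slopes to the right and down, at radius r is drawn at 1 + k1 r^2 times it, then the intrinsics apply), "cam_to_world" (4x4, takes a point from camera to world coordinates). Camera axes: x right, y up, looking along -z (the intrinsics and any distortion apply to the point x, -y, -z); pixel columns grow to the right and rows downward; lengths in m; the calibration is good to about 2 mm. A picture is of the moment at which its call begins. There is no depth.
- robot.hand_in(): hands the job in, once; it reports no verdict.
The state is a dict: "t": time; "joint_pos": joint angles; "dq": joint speeds; "effort": joint torques, N m; "eef_pos": TCP position; "eef_rot": TCP orientation; "force": force on the tool from outside, world axes, zero at the start; "wrist_torque": the same for the moment, N m; "width": finger opening in m.
Only numpy, scipy, OpenCV 4.12 (cv2) and the standard library are available. Lean on these libraries where they do the work, as an engineer would, in place of code of your own. Each camera call takes 0.05 s, during which the arm holds its last target. There are 200 camera calls.

### The job

Of the two round wooden moulds on the counter, take the one that still has its loose base inside and lower it right down over the upright push-out post until it stands on the post's foot, so that the post pushes the base up out of the top of the mould. Then pick the freed base up off the post and lay it flat in the shallow metal drying tray, leaving the empty mould standing around the post.

Things in the scene. Friction and masses are not known exactly. Their poses are not given: they have to be found in the camera images.
- mould_center (a point): Centre (half-way up) of the loaded mould: a loose plain light-wood ring, 66 mm outside diameter, 58 mm inside, 34 mm tall, 60 to 80 g, standing upright. A lip at its bottom (5 mm thick) narrows the opening to a 46 mm hole, and the loose base rests on this lip. This point lies 17 mm above the ring's underside; z is the ring's axis, upwards. An identical ring with no base in it stands nearby and is not part of the job.
- base_center (a point): Centre (half-way up) of the loose base: a plain light-wood disc, 54 mm diameter, 9 mm thick, about 30 g, lying loose on the lip inside the mould with 2 mm play all round (its top 20 mm below the mould's rim). z is its axis, upwards.
- post_top (a point): Centre of the flat top of the push-out post: an upright light-wood round post, 30 mm diameter, standing 50 mm out of a round foot of 110 mm diameter and 10 mm thickness, all fixed to the counter; this point is 60 mm above the counter. A mould standing on the foot around the post has its rim 16 mm below the post's top. A short stout wooden cylinder (58 mm across, no foot) elsewhere is not the post.
- tray_floor (a point): Centre of the inner floor of the drying tray: a shallow rectangular bare-metal tray fixed on the counter, 150 mm along its x and 130 mm along its y outside, 4 mm walls, 16 mm tall; the floor lies 4 mm above the counter and the walls rise 12 mm above it. z points up.
There are look-alikes about, which are no part of the job. Leave any turquoise or yellow look-alike of the part that bears mould_center alone.

How it is judged:
By the outcome, as a careful person would: the job done as asked, in the order asked, and still so for the second after the job is handed in, with the robot touching nothing.
It also fails if it takes over 58 s, if anything falls off the work surface, if the arm or the gripper's body presses on something with over 40 N, if the wrist force passes 120 N, or if a joint passes its speed limit or range.

## Working session

There is one attempt and no reset: what is moved stays moved. The work goes in short steps, Python scripts to look and compute and a shell command to move; the robot and the scene stay as the last step left them, time stands still between calls to the robot, and variables do not carry over. Pictures are saved under pics/ and viewed, about 8 in all and at most 12, crops included, and the job is handed in when it is done.

```bash
mkdir -p pics; cat > h.py <<'E'
import numpy as np, cv2
from workcell import monitor, viewer, robot
from scipy.spatial.transform import Rotation as R
def grab(n,fn=None):
    d=viewer.get_image(n)
    if fn: cv2.imwrite('pics/'+fn,d['frame'][:,:,::-1])
    return d
def ray(d,u,v):
    K=np.array(d['camera_matrix']);T=np.array(d['cam_to_world'])
    a=np.array([(u-K[0,2])/K[0,0],(v-K[1,2])/K[1,1]]);s=a.copy()
    for _ in range(30): s=a/(1+d['k1']*(s@s))
    return T[:3,3],T[:3,:3]@np.array([s[0],-s[1],-1])
def at(d,u,v,z):
    o,r=ray(d,u,v);return o+r*(z-o[2])/r[2]
def proj(d,p):
    K=np.array(d['camera_matrix']);T=np.array(d['cam_to_world'])
    c=T[:3,:3].T@(np.array(p)-T[:3,3]);s=np.array([c[0],-c[1]])/-c[2]
    s=s*(1+d['k1']*(s@s));return K[0,0]*s[0]+K[0,2],K[1,1]*s[1]+K[1,2]
def tool(p):
    """world displacement to tool axes shift for target TCP p"""
    s=monitor.get_state();w,x,y,z=s['eef_rot']
    return R.from_quat([x,y,z,w]).inv().apply(np.array(p)-s['eef_pos'])
E
python3 - <<'E'
from h import *
import pickle
D={n:grab(n,n+'0.png') for n in('top','side')}
pickle.dump(D,open('d0.pkl','wb'))
s=monitor.get_state();print(s)
for n in D:print(n,D[n]['k1'],D[n]['camera_matrix'],D[n]['cam_to_world'])
E
```

```text
{'t': 0.1, 'joint_pos': array([ 1.21479511e+00,  3.26885647e-01, -1.93470854e-01,  1.05199306e+00,
        1.10545229e-05,  1.43659814e+00]), 'dq': array([-1.68999944e-03, -1.49185876e-03,  2.04977800e-03,  4.69401288e-04,
       -3.88456731e-04, -2.58956344e-06]), 'effort': array([ 4.85775327e-04, -4.44238722e+01,  2.63037372e+01,  7.85884884e-03,
       -7.36755237e-05,  3.43409354e-06]), 'eef_pos': array([0.12078212, 0.53600284, 0.20077646]), 'eef_rot': array([-1.93809997e-04,  1.10674293e-01,  9.93856427e-01, -7.52062935e-04]), 'force': array([-0.34907952,  0.84952265, -0.43734483]), 'wrist_torque': array([-0.00315524,  0.04907735,  0.05693059]), 'width': 0.0856020670149738}
top -0.07906691025570035 [[384.77186207   0.         318.78461248]
 [  0.         384.77186207 204.10529735]
 [  0.           0.           1.        ]] [[ 0.01622333  0.99689839 -0.0770091   0.4322708 ]
 [-0.99947059  0.01834107  0.02687267  0.01446202]
 [ 0.02820175  0.07653236  0.99666818  0.86920288]
 [ 0.          0.          0.          1.        ]]
side -0.07118355556820698 [[380.9624139    0.         316.28705131]
 [  0.         380.9624139  206.48277868]
 [  0.           0.           1.        ]] [[ 0.86499852  0.32236172 -0.38452631  0.16281232]
 [-0.50161272  0.57498648 -0.64635535 -0.58375994]
 [ 0.01273721  0.7519797   0.65906319  0.67661874]
 [ 0.          0.          0.          1.        ]]
```

View pics/top0.png

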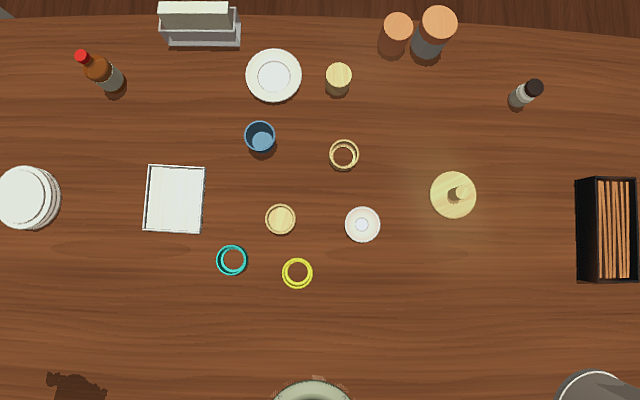

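View pics/side0.png

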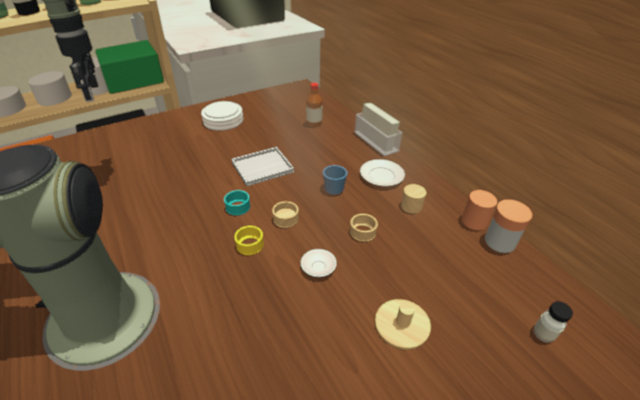

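Top view: the wooden rings are at (280,219) and (344,154), the post is at (455,195) and the tray at (175,199). The turquoise ring (231,260), the yellow ring (297,273), the cylinder (338,76) and the saucers are not part of the job. The ring at (280,219) looks filled with light wood, while (344,154) shows the counter through its hole. I'll confirm this in a crop.

```bash
python3 - <<'E'
from h import *
import pickle
D=pickle.load(open('d0.pkl','rb'))
t=D['top']['frame'];s=D['side']['frame']
def crop(f,u,v,w=25,h=25,k=8):return cv2.resize(f[v-h:v+h,u-w:u+w],None,fx=k,fy=k,interpolation=cv2.INTER_CUBIC)
m=np.vstack([np.hstack([crop(t,280,219,k=6),crop(t,344,154,k=6)]),np.hstack([crop(s,285,214,k=6),crop(s,363,227,k=6)])])
p=crop(t,453,194,32,32,3); q=crop(t,174,199,38,38,3);z=np.zeros((600,230,3),np.uint8);z[:192,:192]=p;z[200:428,:228]=q
cv2.imwrite('pics/c1.png',np.hstack([m[:, :],z])[:,:,::-1])
hsv=cv2.cvtColor(t,cv2.COLOR_RGB2HSV)
print(hsv[219,280],hsv[205,440],hsv[150,390],hsv[199,175])
def seg(mask,u,v,r):
    mm=np.zeros_like(mask);mm[v-r:v+r,u-r:u+r]=mask[v-r:v+r,u-r:u+r]
    c=max(cv2.findContours(mm,cv2.RETR_EXTERNAL,cv2.CHAIN_APPROX_NONE)[0],key=cv2.contourArea);return c
wood=((hsv[:,:,2]>125)&(hsv[:,:,0]>14)).astype(np.uint8)
for n,u,v,r,zz in(('mould',280,219,25,.034),('empty',344,154,25,.034),('foot',453,194,35,.01)):
    c=seg(wood,u,v,r);e=cv2.fitEllipse(c);print(n,e,at(D['top'],*e[0],zz))
met=((hsv[:,:,1]<60)&(hsv[:,:,2]>110)).astype(np.uint8)
c=seg(met,174,199,45);e=cv2.minAreaRect(c);print('tray',e,at(D['top'],*e[0],.016))
b=cv2.boxPoints(e);print([at(D['top'],*x,.016)[:2].round(3) for x in b])
for n,p in(('t',D['top']),):print(proj(p,[.3,0,.0]))
E
```

```text
[ 29  73 224] [ 23  90 215] [ 12 151 128] [ 60   7 231]
mould ((279.9117431640625, 218.3997344970703), (29.984895706176758, 30.33576011657715), 58.30010223388672) [0.46418304 0.07571534 0.034     ]
empty ((343.8038635253906, 153.38763427734375), (29.18501853942871, 29.705997467041016), 96.63240814208984) [ 0.61012511 -0.06149194  0.034     ]
foot ((452.77850341796875, 194.35684204101562), (45.90437316894531, 48.433589935302734), 148.08224487304688) [ 0.5266921  -0.31526039  0.01      ]
tray ((173.66470336914062, 198.3588409423828), (59.36309051513672, 67.79971313476562), 4.39870548248291) [0.50508798 0.31525735 0.016     ]
[array([0.433, 0.385]), array([0.586, 0.381]), array([0.577, 0.246]), array([0.426, 0.251])]
(np.float64(313.325333780048), np.float64(292.96344052167797))
```

View pics/c1.png

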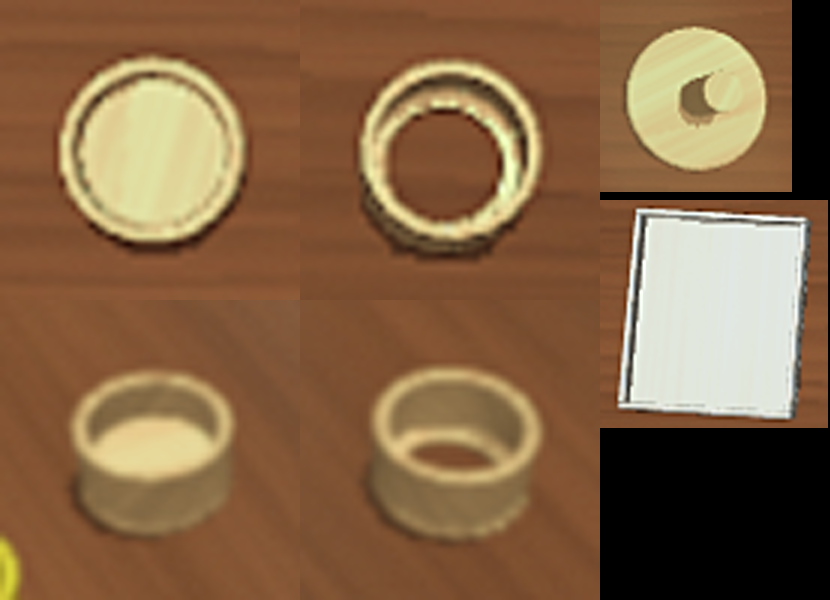

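The crop confirms it: the ring at (280,219) holds a light-wood disc, and (344,154) has an open hole. I'll take (280,219), which is at about (0.464, 0.076). Moving above it now.

```bash
python3 -m pendant '[[0.085,-0.03,-0.026,0,0,0,0],[0.085,-0.061,-0.052,0,0,0,0],[0.085,-0.091,-0.078,0,0,0,0],[0.085,-0.122,-0.104,0,0,0,0],[0.085,-0.152,-0.130,0,0,0,0]]' 30
python3 -m pendant '[[0.085,-0.03,-0.026,0,0,0,0],[0.085,-0.061,-0.052,0,0,0,0],[0.085,-0.091,-0.078,0,0,0,0],[0.085,-0.122,-0.104,0,0,0,0],[0.085,-0.152,-0.130,0,0,0,0]]'
python3 - <<'E'
from h import *
import pickle
D=pickle.load(open('d0.pkl','rb'));print(tool([.464,.076,.11]))
t=D['top']
for u,v in((459,192),(461,192)):print(at(t,u,v,.06))
# post top: brightest small disc fit
g=cv2.cvtColor(t['frame'],cv2.COLOR_RGB2GRAY)[180:206,445:472];print(g[::2,::2])
print(proj(t,[.5267,-.3153,.06]),proj(D['side'],[.5267,-.3153,.06]),proj(D['side'],[.5267,-.3153,.01]),proj(D['side'],[.464,.0757,.034]))
E
```

```text
t: 0.52
eef_pos: [0.2409, 0.374, 0.2006]
eef_rot: [-0.0, 0.11, 0.994, -0.001]
force: [1.2, 0.2, 0.4]
width: 0.0851
t: 0.93
eef_pos: [0.3613, 0.212, 0.2008]
eef_rot: [-0.0, 0.11, 0.994, -0.001]
force: [1.3, 0.7, -0.3]
width: 0.0847
[-0.12999209 -0.11002825  0.0909895 ]
[ 0.52660374 -0.31000108  0.06      ]
[ 0.52669838 -0.31446946  0.06      ]
[[202 204 210 212 211 208 204 207 209 208 208 216 220 137]
 [210 211 211 208 204 207 208 206 206 213 211 208 209 220]
 [210 208 204 207 208 206 207 212 206 206 207 206 202 206]
 [206 207 208 210 218 211 196 204 204 201 194 201 204 204]
 [208 208 220 183  87  88 214 201 201 202 211 206 201 203]
 [212 221 122  98 102 123 203 204 200 202 213 208 202 204]
 [211 189  96 102 101 132 203 201 202 210 210 208 203 202]
 [209 169  98 103 102 113 210 200 203 213 206 209 198 199]
 [203 164  99 104 105  98 203 206 210 210 206 201 195 194]
 [204 157 110 103 105 103  93 161 203 201 197 191 194 198]
 [198 207 151 124 118 119 128 177 196 191 195 198 205 205]
 [198 200 174 143 145 144 142 203 201 204 205 203 203 204]
 [197 201 202 210 172 205 205 204 204 203 202 203 204 204]]
(np.float64(461.37156017013626), np.float64(192.00735258687206)) (np.float64(406.6121013677541), np.float64(307.17784269603646)) (np.float64(402.2362225854345), np.float64(321.48640908687776)) (np.float64(285.3493546877424), np.float64(209.22918189160174))
```

```bash
python3 -m pendant '[[0.085,-0.03,-0.026,0.02,0,0,0],[0.085,-0.061,-0.052,0.04,0,0,0],[0.085,-0.09,-0.077,0.06,0,0,0],[0.085,-0.12,-0.1,0.08,0,0,0],[0.085,-0.13,-0.11,0.091,0,0,0]]'
python3 -m pendant '[[0.085,0,0,0,0,0,0],[0.085,0,0,0,0,0,0]]'
python3 - <<'E'
from h import *
d=grab('wrist','w1.png');print(tool([.464,.0757,.004]));print(proj(d,[.464,.0757,.034]),np.array(d['cam_to_world']).round(3))
E
```

```text
t: 1.35
eef_pos: [0.4658, 0.0733, 0.1087]
eef_rot: [0.0, 0.111, 0.994, -0.001]
force: [1.2, 0.6, -0.5]
width: 0.085
t: 1.52
eef_pos: [0.4651, 0.0721, 0.1074]
eef_rot: [-0.001, 0.113, 0.994, -0.001]
force: [0.1, 0.0, 0.3]
width: 0.0853
[0.00135049 0.0026632  0.10415321]
(np.float64(323.95555348263827), np.float64(196.49584562663387)) [[ 0.224 -0.928 -0.298  0.39 ]
 [ 0.975  0.212  0.072  0.089]
 [-0.003 -0.306  0.952  0.281]
 [ 0.     0.     0.     1.   ]]
```

View pics/w1.png

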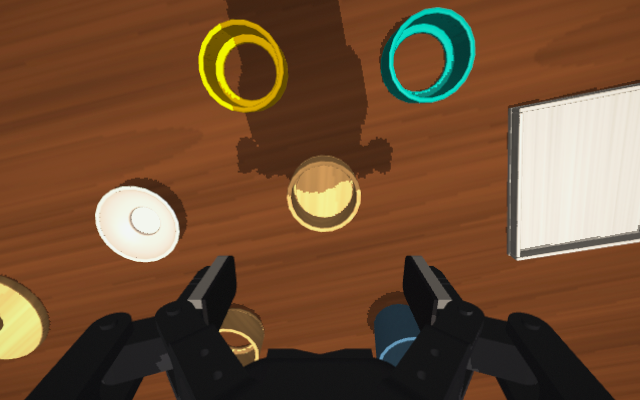

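The wrist view shows the rim centred at about (324,194) against a predicted (324,196), so they agree to about 2 mm. Descending and gripping.

```bash
python3 -m pendant '[[0.085,0.001,0.0025,0.03,0,0,0],[0.085,0.001,0.0025,0.06,0,0,0],[0.085,0.001,0.0025,0.09,0,0,0],[0.085,0.001,0.0025,0.102,0,0,0],[0.085,0.001,0.0025,0.102,0,0,0]]'
python3 -m pendant '[[0.075,0,0,0,0,0,0],[0.07,0,0,0,0,0,0],[0.06,0,0,0,0,0,0],[0.055,0,0,0,0,0,0],[0.055,0,0,0,0,0,0]]' 30
python3 - <<'E'
from h import *
s=monitor.get_state();print(s['eef_pos'],s['width'],s['force'])
d=grab('side');f=d['frame'];cv2.imwrite('pics/s2.png',cv2.resize(f[140:260,210:360],None,fx=5,fy=5,interpolation=cv2.INTER_CUBIC)[:,:,::-1])
E
```

```text
t: 1.98
eef_pos: [0.4612, 0.0768, 0.0044]
eef_rot: [-0.003, 0.111, 0.994, -0.001]
force: [-0.7, -0.6, -1.3]
width: 0.0849
t: 2.4
eef_pos: [0.4622, 0.077, 0.0054]
eef_rot: [-0.002, 0.111, 0.994, -0.001]
force: [-0.5, 0.2, 0.1]
width: 0.0554
[0.46215361 0.07696622 0.00541007] 0.05537088467676823 [-0.50440927  0.16173929  0.08217274]
```

View pics/s2.png

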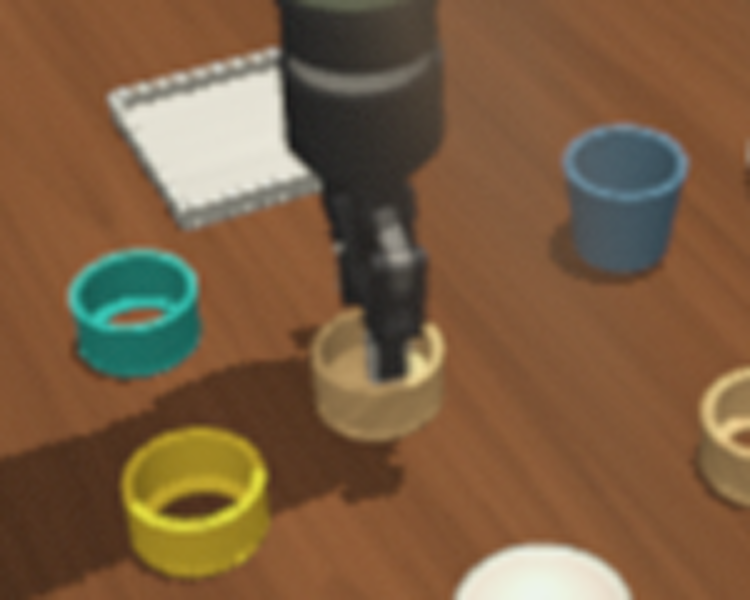

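The reading is 55 mm, so the fingers didn't stop on the ring (66 mm). In the picture the near fingertip, at crop (388,380), seems to be over or inside the rim. Working out its height.

```bash
python3 - <<'E'
from h import *
d=grab('side');T=lambda p:((np.array(proj(d,p))-[210,140])*5).round(0)
for z in(0,.01,.02,.034,.045):print(z,T([.456,.049,z]),T([.456,.043,z]))
print('rim c',T([.464,.0757,.034]),'front bottom',T([.464-.017,.0757-.028,0]))
w=grab('wrist','w2.png')
s=monitor.get_state();print(s['width'],s['wrist_torque'])
q=R.from_quat(np.roll(s['eef_rot'],-1));
for o in(.0,-.01,-.02,-.03):print(o,[np.round(proj(w,s['eef_pos']+q.apply([0,y,o])),0) for y in(-.0275,.0275)])
E
```

```text
0 [389. 432.] [394. 439.]
0.01 [388. 417.] [394. 425.]
0.02 [388. 403.] [393. 410.]
0.034 [386. 383.] [392. 390.]
0.045 [386. 366.] [391. 373.]
rim c [377. 346.] front bottom [374. 439.]
0.05478694240305586 [ 0.01849818 -0.05904336 -0.03254119]
0.0 [array([278., 232.]), array([363., 232.])]
-0.01 [array([275., 239.]), array([365., 239.])]
-0.02 [array([273., 246.]), array([367., 246.])]
-0.03 [array([270., 254.]), array([370., 254.])]
```

View pics/w2.png

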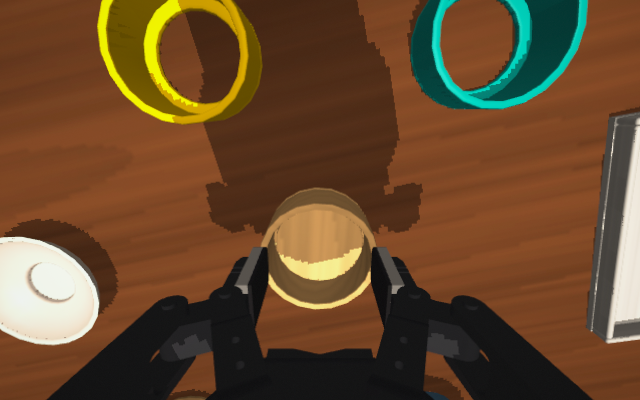

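```bash
python3 - <<'E'
from h import *
print(robot.pinch_z,[a for a in dir(robot) if a[0]!='_'])
f=cv2.imread('pics/w2.png');cv2.imwrite('pics/w2c.png',cv2.resize(f[170:320,220:420],None,fx=4,fy=4,interpolation=cv2.INTER_CUBIC))
w=grab('wrist');print([np.round(proj(w,p),0) for p in([.464+.033*.22,.0757+.033*.975,.034],[.464-.033*.22,.0757-.033*.975,.034],[.464+.033*.975,.0757-.033*.22,.034],[.464-.033*.975,.0757+.033*.22,.034])],w['camera_matrix'][0][0])
E
```

```text
0.0187 ['IKError', 'hand_in', 'pinch_z']
[array([379., 258.]), array([260., 258.]), array([319., 308.]), array([319., 201.])] 291.5675214724888
```

View pics/w2c.png

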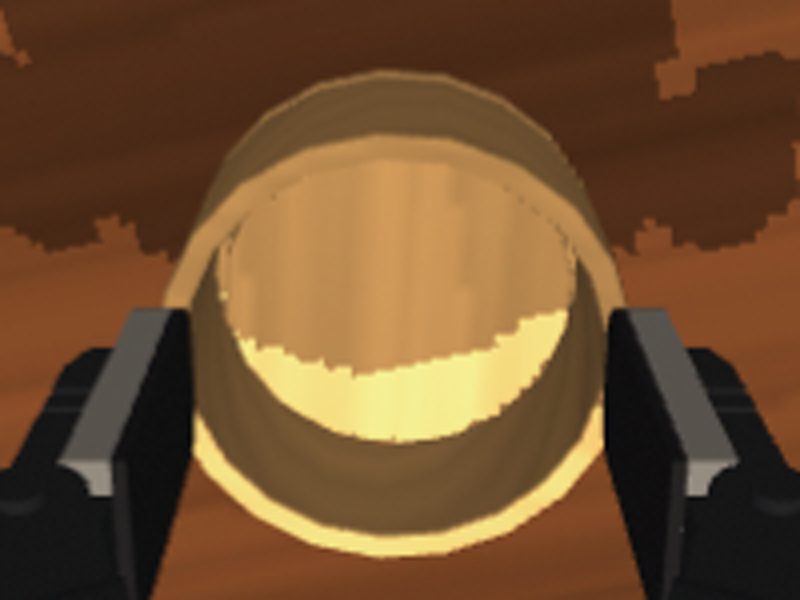

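The pads hide the rim on both sides, and the side view puts the tips at z of about 0.036. So they are just above the rim, higher than the stated TCP suggests. I'll open and go lower in small steps, watching the force.

```bash
python3 -m pendant '[[0.085,0,0,-0.01,0,0,0],[0.085,0,0,-0.01,0,0,0],[0.085,0,0,-0.01,0,0,0],[0.085,0,0,-0.005,0,0,0],[0.085,0,0,0,0,0,0]]'
python3 -m pendant '[[0.085,-0.001,-0.001,0.003,0,0,0],[0.085,-0.001,-0.001,0.006,0,0,0],[0.085,-0.001,-0.001,0.006,0,0,0]]'
python3 -m pendant '[[0.085,0,0,0.003,0,0,0],[0.085,0,0,0.005,0,0,0],[0.085,0,0,0.005,0,0,0]]'
python3 - <<'E'
from h import *
s=monitor.get_state();print(s['eef_pos'],s['width'],s['force'],s['joint_pos'])
d=grab('side');w=grab('wrist')
a=cv2.resize(d['frame'][170:240,250:320],None,fx=5,fy=5,interpolation=cv2.INTER_CUBIC);b=cv2.resize(w['frame'][170:320,220:420],None,fx=2,fy=2)
b=cv2.copyMakeBorder(b,0,50,0,0,0);cv2.imwrite('pics/m3.png',np.hstack([a,b])[:,:,::-1])
E
```

```text
t: 3.02
eef_pos: [0.4616, 0.0767, 0.0042]
eef_rot: [-0.003, 0.111, 0.994, -0.001]
force: [0.2, 0.3, 1.5]
width: 0.085
t: 3.27
eef_pos: [0.4615, 0.0754, -0.0028]
eef_rot: [-0.004, 0.111, 0.994, -0.001]
force: [-1.0, -1.7, 0.9]
width: 0.0853
t: 3.52
eef_pos: [0.461, 0.0754, -0.0084]
eef_rot: [-0.004, 0.111, 0.994, -0.001]
force: [-0.3, -0.6, 1.2]
width: 0.0851
[ 0.46101466  0.07541474 -0.00837339] 0.08508787949480182 [-0.28561471 -0.56046982  1.22168161] [ 0.00523762  0.44781767 -0.65195528  0.4798145  -0.00180234  0.22804617]
```

View pics/m3.png

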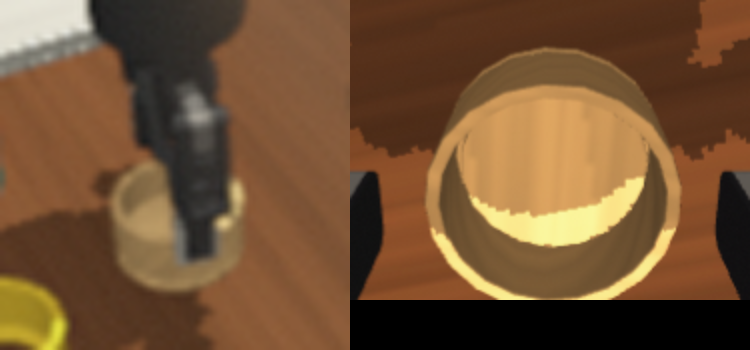

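```bash
python3 -m pendant '[[0.085,-0.003,0,0.003,0,0,0],[0.085,-0.003,0,0.006,0,0,0],[0.085,-0.003,0,0.006,0,0,0]]'
python3 -m pendant '[[0.085,0,0,0.003,0,0,0],[0.085,0,0,0.006,0,0,0],[0.085,0,0,0.006,0,0,0]]'
python3 -m pendant '[[0.074,0,0,0,0,0,0],[0.07,0,0,0,0,0,0],[0.065,0,0,0,0,0,0],[0.055,0,0,0,0,0,0],[0.055,0,0,0,0,0,0]]' 30
python3 -m pendant '[[0.055,0,0,0,0,0,0],[0.055,0,0,0,0,0,0]]' 30
```

```text
t: 3.87
eef_pos: [0.4643, 0.0747, -0.0144]
eef_rot: [-0.004, 0.111, 0.994, -0.001]
force: [-0.2, -0.0, 0.4]
width: 0.0846
t: 4.12
eef_pos: [0.4637, 0.0747, -0.021]
eef_rot: [-0.005, 0.111, 0.994, -0.001]
force: [-0.1, 1.2, -0.2]
width: 0.0849
t: 4.53
eef_pos: [0.4636, 0.0747, -0.0206]
eef_rot: [-0.004, 0.111, 0.994, -0.001]
force: [-0.7, 0.5, 5.4]
width: 0.0644
t: 4.7
eef_pos: [0.4637, 0.0747, -0.0206]
eef_rot: [-0.004, 0.111, 0.994, -0.001]
force: [0.2, 0.8, 1.2]
width: 0.0645
```

Gripped: the fingers stopped at 64.5 mm. Lifting, then carrying toward the post.

```bash
python3 -m pendant '[[0.055,0,0,-0.01,0,0,0],[0.055,0,0,-0.03,0,0,0],[0.055,0,0,-0.06,0,0,0],[0.055,0,0,-0.09,0,0,0],[0.055,0,0,-0.1,0,0,0]]'
python3 - <<'E'
from h import *
print(tool([.5267,-.3153,.08]))
E
python3 -m pendant '[[0.055,-0.02,-0.02,0,0,0,0],[0.055,-0.03,-0.05,0,0,0,0],[0.055,-0.05,-0.08,0,0,0,0],[0.055,-0.07,-0.11,0,0,0,0],[0.055,-0.08,-0.14,0,0,0,0]]'
python3 - <<'E'
from h import *
print(tool([.5267,-.3153,.08]))
E
```

```text
t: 5.12
eef_pos: [0.467, 0.075, 0.0836]
eef_rot: [-0.002, 0.111, 0.994, -0.001]
force: [0.8, 0.6, -0.7]
width: 0.0643
[-0.14444697 -0.36745799  0.00405472]
t: 5.53
eef_pos: [0.5162, -0.0814, 0.0847]
eef_rot: [-0.0, 0.111, 0.994, -0.001]
force: [0.8, -0.6, -0.5]
width: 0.0646
[-0.06188377 -0.22583239  0.00538244]
```

```bash
python3 -m pendant '[[0.055,-0.011,-0.038,0,0,0,0],[0.055,-0.021,-0.076,0,0,0,0],[0.055,-0.031,-0.114,0,0,0,0],[0.055,-0.042,-0.152,0,0,0,0],[0.055,-0.05,-0.185,0,0,0,0]]'
python3 -m pendant '[[0.055,-0.012,-0.038,0.003,0,0,0],[0.055,-0.012,-0.042,0.005,0,0,0],[0.055,-0.012,-0.042,0.005,0,0,0],[0.055,-0.012,-0.042,0.005,0,0,0]]'
python3 - <<'E'
from h import *
print(tool([.5267,-.3153,.08]),monitor.get_state()['width'])
d=grab('side');t=grab('top')
a=cv2.resize(d['frame'][255:355,350:460],None,fx=4,fy=4,interpolation=cv2.INTER_CUBIC);b=cv2.resize(t['frame'][145:245,405:505],None,fx=3.6,fy=4,interpolation=cv2.INTER_CUBIC)
cv2.imwrite('pics/m4.png',np.hstack([a,b])[:,:,::-1])
p=monitor.get_state()['eef_pos'];print(p,proj(d,[p[0],p[1],p[2]+.0206]),proj(d,[p[0],p[1],p[2]+.0546]))
E
```

```text
t: 5.95
eef_pos: [0.5241, -0.2756, 0.0859]
eef_rot: [0.0, 0.112, 0.994, -0.002]
force: [0.8, 0.6, -0.3]
width: 0.0642
t: 6.28
eef_pos: [0.5257, -0.3188, 0.0809]
eef_rot: [-0.0, 0.112, 0.994, -0.001]
force: [-0.6, 0.6, -0.6]
width: 0.0643
[-0.00016953  0.00367768  0.00087619] 0.06430445897631581
[ 0.52611326 -0.31761218  0.08110387] (np.float64(411.1481993873224), np.float64(295.1903413446879)) (np.float64(414.6355543809131), np.float64(283.7597288611359))
```

View pics/m4.png

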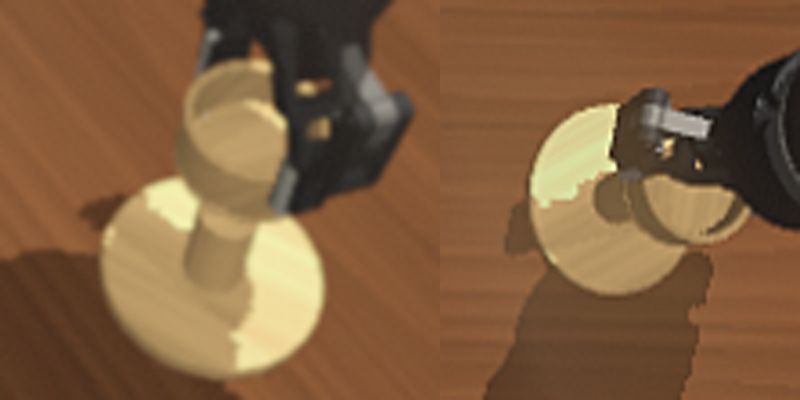

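The side view shows the ring held over the post with the base inside. Its rim's left edge is at crop (184,100) and its top edge at (235,58). The top view shows rim edges at (632..750, 190) with the bottom at (695,243). Solving for the ring position.

```bash
python3 - <<'E'
from h import *
from scipy.optimize import least_squares
d=grab('side');t=grab('top')
th=np.linspace(0,2*np.pi,180)
def ext(cam,c,r):
    q=np.array([proj(cam,[c[0]+r*np.cos(a),c[1]+r*np.sin(a),c[2]]) for a in th]);return *q.min(0),*q.max(0)
def res(c):
    s=ext(d,c,.033);q=ext(t,c,.033)
    return [s[0]-395.8,s[1]-269.5,q[0]-458.3,q[2]-491.1,q[3]-205.8]
p=monitor.get_state()['eef_pos'];r=least_squares(res,[p[0],p[1],p[2]+.055]);print(r.x,r.fun,p)
# foot check in side: cols 100..325, row 175..378
print(ext(d,[.5267,-.3153,.01],.055),100/4+350,325/4+350,378/4+255)
print(ext(t,[.5267,-.3153,.01],.055),528/3.6-440/3.6+405,145+102/4,145+296/4)
E
```

```text
[ 0.52668012 -0.31469916  0.13089655] [-1.07200892  0.20006569  0.70122093 -0.06611455 -1.02199206] [ 0.5265827  -0.31758332  0.08136192]
(np.float64(374.6821192968212), np.float64(298.54428604093584), np.float64(430.0158541385514), np.float64(346.8497246306141)) 375.0 431.25 349.5
(np.float64(429.3319473831567), np.float64(170.5847180921956), np.float64(475.9348446557765), np.float64(218.3669943152907)) 429.44444444444446 170.5 219.0
```

The ring centre is (0.5267,-0.3147) and the post is (0.5267,-0.3153), so they are aligned. Lowering.

```bash
python3 -m pendant '[[0.055,0,0,0.01,0,0,0],[0.055,0,0,0.02,0,0,0],[0.055,0,0,0.03,0,0,0],[0.055,0,0,0.035,0,0,0],[0.055,0,0,0.035,0,0,0]]'
python3 -m pendant '[[0.055,0,0,0.01,0,0,0],[0.055,0,0,0.02,0,0,0],[0.055,0,0,0.03,0,0,0],[0.055,0,0,0.04,0,0,0],[0.055,0,0,0.04,0,0,0]]'
python3 -m pendant '[[0.055,0,0,0.004,0,0,0],[0.055,0,0,0.008,0,0,0],[0.055,0,0,0.01,0,0,0],[0.055,0,0,0.01,0,0,0]]'
```

```text
t: 6.9
eef_pos: [0.5252, -0.3165, 0.044]
eef_rot: [-0.002, 0.11, 0.994, -0.001]
force: [-0.9, 1.1, -0.8]
width: 0.0646
t: 7.32
eef_pos: [0.5234, -0.3153, 0.0013]
eef_rot: [-0.003, 0.111, 0.994, 0.001]
force: [-0.6, 0.2, -1.4]
width: 0.0646
t: 7.65
eef_pos: [0.5231, -0.3152, -0.0092]
eef_rot: [-0.004, 0.111, 0.994, 0.001]
force: [-0.2, 0.6, -0.7]
width: 0.0644
```

```bash
python3 -m pendant '[[0.055,0,0,0.001,0,0,0],[0.055,0,0,0.002,0,0,0],[0.055,0,0,0.002,0,0,0]]'
python3 - <<'E'
from h import *
print(monitor.get_state()['force'],monitor.get_state()['width'])
d=grab('side');a=cv2.resize(d['frame'][255:355,350:460],None,fx=5,fy=5,interpolation=cv2.INTER_CUBIC);cv2.imwrite('pics/m5.png',a[:,:,::-1])
T=lambda p:((np.array(proj(d,p))-[350,255])*5).round(0)
print(T([.527,-.315,.044]),T([.527,-.315,.069]))
E
```

```text
t: 7.9
eef_pos: [0.5235, -0.3154, -0.0105]
eef_rot: [-0.003, 0.111, 0.994, 0.0]
force: [-0.5, -0.1, 2.5]
width: 0.0645
[-0.48197247 -0.06454205  2.46664321] 0.06453982631388541
[276. 284.] [287. 246.]
```

View pics/m5.png

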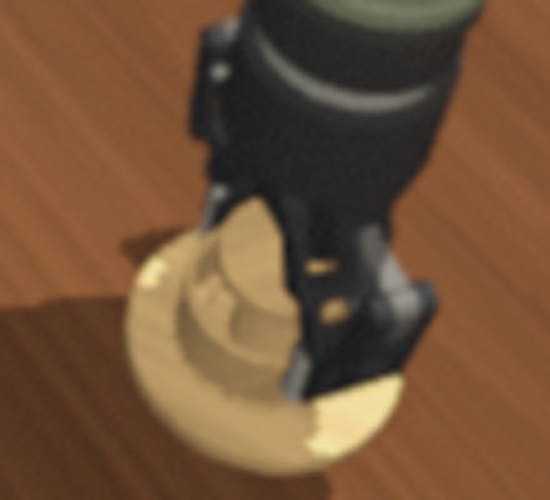

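The force is 2.5 N at z = -0.0105, as expected, so the mould stands on the foot. The base is up on the post, with its left edge at crop (222,245). Releasing and raising to the base's height.

```bash
python3 -m pendant '[[0.07,0,0,0,0,0,0],[0.08,0,0,0,0,0,0],[0.084,0,0,0,0,0,0],[0.084,0,0,0,0,0,0],[0.084,0,0,0,0,0,0]]'
python3 -m pendant '[[0.084,0,0,-0.01,0,0,0],[0.084,0,0,-0.02,0,0,0],[0.084,0,0,-0.03,0,0,0],[0.084,0,0,-0.04,0,0,0],[0.084,0,0,-0.042,0,0,0]]'
python3 - <<'E'
from h import *
s=monitor.get_state();print(s['eef_pos'],s['force'])
d=grab('side');w=grab('wrist')
a=cv2.resize(d['frame'][255:355,350:460],None,fx=3.6,fy=3.6,interpolation=cv2.INTER_CUBIC);b=cv2.resize(w['frame'][160:340,220:420],None,fx=2,fy=2)
cv2.imwrite('pics/m6.png',np.hstack([a,b])[:,:,::-1])
for n,p in(('disc',[.5267,-.315,.069]),('rim',[.5267,-.315,.044])):print(n,(np.array(proj(w,p))-[220,160])*2+[396,0])
E
```

```text
t: 8.37
eef_pos: [0.5235, -0.3154, -0.0105]
eef_rot: [-0.003, 0.111, 0.994, 0.0]
force: [0.1, -1.1, -0.6]
width: 0.0838
t: 8.78
eef_pos: [0.5253, -0.3166, 0.0344]
eef_rot: [-0.001, 0.111, 0.994, -0.001]
force: [1.0, 0.1, -0.1]
width: 0.0843
[ 0.5252729  -0.31662269  0.03440634] [ 1.04327586  0.06492047 -0.11742104]
disc [603.41493323 202.42269629]
rim [602.37906257 161.65055917]
```

View pics/m6.png

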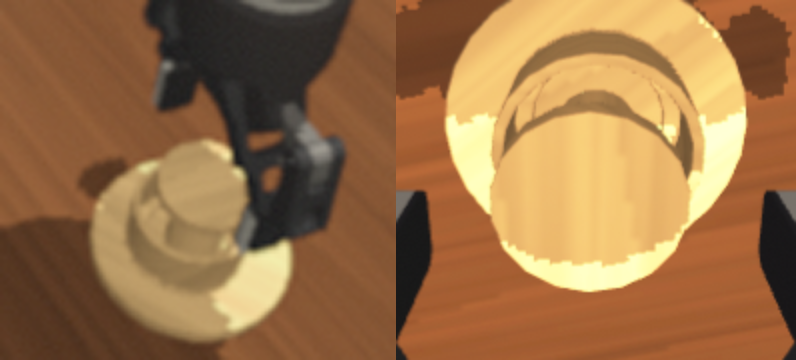

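The mould stands round the post, and the base lies flat on the post top. In the wrist view its centre is at (591,201) and the fingers are centred at 596. Checking the tip height against the base before closing.

```bash
python3 - <<'E'
from h import *
s=monitor.get_state();q=R.from_quat(np.roll(s['eef_rot'],-1));d=grab('side');w=grab('wrist')
for o in(0,.01,.02,.03,.04):
  print(o,'side near tip',[((np.array(proj(d,s['eef_pos']+q.apply([x,y,-o])))-[350,255])*3.6).round(0) for x in(-.011,.011) for y in(.042,-.042)],
   'wrist',[((np.array(proj(w,s['eef_pos']+q.apply([x,-.042,-o])))-[220,160])*2+[396,0]).round(0) for x in(.011,-.011)])
E
```

```text
0 side near tip [array([177., 153.]), array([248., 280.]), array([141., 162.]), array([211., 291.])] wrist [array([463., 116.]), array([468., 178.])]
0.01 side near tip [array([180., 142.]), array([252., 270.]), array([144., 152.]), array([214., 281.])] wrist [array([456., 128.]), array([461., 193.])]
0.02 side near tip [array([183., 131.]), array([256., 259.]), array([147., 141.]), array([218., 271.])] wrist [array([448., 141.]), array([454., 210.])]
0.03 side near tip [array([186., 121.]), array([260., 249.]), array([150., 130.]), array([221., 260.])] wrist [array([439., 156.]), array([445., 228.])]
0.04 side near tip [array([189., 109.]), array([264., 238.]), array([152., 119.]), array([225., 249.])] wrist [array([429., 173.]), array([436., 249.])]
```

```bash
python3 -m pendant '[[0.084,0,0,0.003,0,0,0],[0.084,0,-0.001,0.005,0,0,0],[0.084,0,-0.001,0.005,0,0,0]]'
python3 -m pendant '[[0.07,0,0,0,0,0,0],[0.062,0,0,0,0,0,0],[0.056,0,0,0,0,0,0],[0.045,0,0,0,0,0,0],[0.045,0,0,0,0,0,0]]' 25
python3 -m pendant '[[0.045,0,0,0,0,0,0],[0.045,0,0,0,0,0,0]]' 25
```

```text
t: 9.23
eef_pos: [0.5227, -0.316, 0.0253]
eef_rot: [-0.004, 0.111, 0.994, 0.001]
force: [-0.2, 0.4, 0.3]
width: 0.0841
t: 9.65
eef_pos: [0.5227, -0.316, 0.0254]
eef_rot: [-0.004, 0.111, 0.994, 0.001]
force: [0.4, 0.6, 0.4]
width: 0.0527
t: 9.82
eef_pos: [0.5228, -0.3161, 0.0255]
eef_rot: [-0.004, 0.111, 0.994, 0.001]
force: [0.2, 0.2, -0.5]
width: 0.0526
```

The base is gripped, with the fingers stopped at 52.6 mm. Lifting and checking.

```bash
python3 -m pendant '[[0.045,0,0,-0.01,0,0,0],[0.045,0,0,-0.025,0,0,0],[0.045,0,0,-0.045,0,0,0],[0.045,0,0,-0.06,0,0,0],[0.045,0,0,-0.06,0,0,0]]'
python3 - <<'E'
from h import *
print(tool([.505,.316,.09]))
d=grab('side');w=grab('wrist')
a=cv2.resize(d['frame'][240:350,350:460],None,fx=3.27,fy=3.27,interpolation=cv2.INTER_CUBIC);b=cv2.resize(w['frame'][160:340,220:420],None,fx=2,fy=2)
a=cv2.resize(a,(396,360));cv2.imwrite('pics/m7.png',np.hstack([a,b])[:,:,::-1])
E
```

```text
t: 10.23
eef_pos: [0.5254, -0.3178, 0.0896]
eef_rot: [-0.001, 0.111, 0.994, -0.001]
force: [1.1, -0.2, 0.3]
width: 0.0526
[ 0.15924694  0.6138393  -0.00128804]
```

View pics/m7.png

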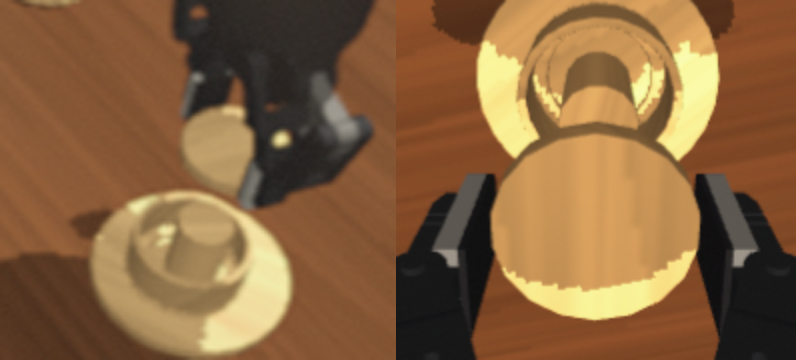

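The base is held level, at wrist crop (595,220). The empty mould stays round the post. Carrying it to the tray; all 12 views are now used, so I'll use numeric checks from here.

```bash
python3 -m pendant '[[0.045,0.008,0.03,0,0,0,0],[0.045,0.018,0.068,0,0,0,0],[0.045,0.028,0.106,0,0,0,0],[0.045,0.038,0.144,0,0,0,0],[0.045,0.048,0.182,0,0,0,0]]'
python3 -m pendant '[[0.045,0.01,0.038,0,0,0,0],[0.045,0.02,0.076,0,0,0,0],[0.045,0.03,0.114,0,0,0,0],[0.045,0.04,0.152,0,0,0,0],[0.045,0.05,0.19,0,0,0,0]]'
python3 -m pendant '[[0.045,0.01,0.038,0,0,0,0],[0.045,0.02,0.076,0,0,0,0],[0.045,0.03,0.114,0,0,0,0],[0.045,0.04,0.152,0,0,0,0],[0.045,0.046,0.18,0,0,0,0]]'
python3 - <<'E'
from h import *
print(tool([.505,.316,.09]))
E
```

```text
t: 10.75
eef_pos: [0.5155, -0.1265, 0.0854]
eef_rot: [-0.004, 0.111, 0.994, 0.001]
force: [0.7, -0.3, -0.3]
width: 0.0527
t: 11.17
eef_pos: [0.5073, 0.0716, 0.0849]
eef_rot: [-0.005, 0.111, 0.994, 0.001]
force: [1.4, -0.5, 0.3]
width: 0.0527
t: 11.58
eef_pos: [0.5004, 0.2602, 0.0842]
eef_rot: [-0.006, 0.11, 0.994, 0.0]
force: [1.1, 0.6, -0.5]
width: 0.0528
[ 0.00778652  0.05544929 -0.00573951]
```

```bash
python3 -m pendant '[[0.045,0.004,0.03,0,0,0,0],[0.045,0.007,0.053,0,0,0,0],[0.045,0.007,0.055,0,0,0,0],[0.045,0.007,0.055,0,0,0,0]]'
python3 -m pendant '[[0.045,0,0,0.02,0,0,0],[0.045,0,0,0.045,0,0,0],[0.045,0,0,0.07,0,0,0],[0.045,0,0,0.09,0,0,0],[0.045,0,0,0.09,0,0,0]]'
python3 -m pendant '[[0.045,0,0,0.003,0,0,0],[0.045,0,0,0.006,0,0,0],[0.045,0,0,0.01,0,0,0],[0.045,0,0,0.01,0,0,0]]'
```

```text
t: 11.92
eef_pos: [0.5046, 0.3163, 0.0829]
eef_rot: [-0.007, 0.109, 0.994, -0.0]
force: [-0.7, -0.8, -0.7]
width: 0.0528
t: 12.33
eef_pos: [0.4994, 0.313, -0.0117]
eef_rot: [-0.011, 0.11, 0.994, -0.003]
force: [-0.4, -0.4, -0.8]
width: 0.0527
t: 12.67
eef_pos: [0.4995, 0.3128, -0.0214]
eef_rot: [-0.01, 0.11, 0.994, -0.002]
force: [1.2, -0.3, 0.4]
width: 0.0528
```

```bash
python3 -m pendant '[[0.045,0,0,0.002,0,0,0],[0.045,0,0,0.003,0,0,0],[0.045,0,0,0.003,0,0,0]]'
python3 -m pendant '[[0.045,0,0,0.001,0,0,0],[0.045,0,0,0.002,0,0,0],[0.045,0,0,0.002,0,0,0]]'
```

```text
t: 12.92
eef_pos: [0.4998, 0.3129, -0.024]
eef_rot: [-0.01, 0.11, 0.994, -0.002]
force: [-0.1, -1.3, 0.7]
width: 0.0527
t: 13.17
eef_pos: [0.4996, 0.313, -0.0261]
eef_rot: [-0.01, 0.11, 0.994, -0.002]
force: [-0.0, 0.3, 0.0]
width: 0.0527
```

```bash
python3 -m pendant '[[0.045,0,0,0.001,0,0,0],[0.045,0,0,0.002,0,0,0],[0.045,0,0,0.002,0,0,0]]'
python3 -m pendant '[[0.045,0,0,0.001,0,0,0],[0.045,0,0,0.0015,0,0,0],[0.045,0,0,0.0015,0,0,0]]'
```

```text
t: 13.42
eef_pos: [0.4995, 0.3129, -0.0283]
eef_rot: [-0.01, 0.11, 0.994, -0.002]
force: [-0.4, 0.2, -0.7]
width: 0.0526
t: 13.67
eef_pos: [0.4996, 0.313, -0.029]
eef_rot: [-0.01, 0.11, 0.994, -0.002]
force: [-0.9, -0.9, 6.8]
width: 0.0526
```

Contact at 6.8 N. Releasing gently, then rising.

```bash
python3 -m pendant '[[0.058,0,0,0,0,0,0],[0.065,0,0,0,0,0,0],[0.072,0,0,0,0,0,0],[0.072,0,0,0,0,0,0],[0.072,0,0,0,0,0,0]]'
python3 -m pendant '[[0.072,0,0,-0.01,0,0,0],[0.072,0,0,-0.03,0,0,0],[0.072,0,0,-0.06,0,0,0],[0.072,0,0,-0.1,0,0,0],[0.072,0,0,-0.12,0,0,0]]'
python3 -m pendant '[[0.072,-0.03,-0.03,0,0,0,0],[0.072,-0.06,-0.06,0,0,0,0],[0.072,-0.07,-0.09,-0.02,0,0,0],[0.072,-0.07,-0.12,-0.05,0,0,0],[0.072,-0.07,-0.15,-0.08,0,0,0]]'
python3 -m pendant '[[0.072,0.03,-0.03,-0.02,0,0,0],[0.072,0.06,-0.05,-0.04,0,0,0],[0.072,0.08,-0.06,-0.06,0,0,0],[0.072,0.1,-0.06,-0.06,0,0,0],[0.072,0.12,-0.06,-0.06,0,0,0]]'
python3 - <<'E'
from h import *
t=grab('top','top9.png');s=grab('side','side9.png')
for cam,d in(('top',t),('side',s)):
    hsv=cv2.cvtColor(d['frame'],cv2.COLOR_RGB2HSV)
    for n,c,r,z in(('disc',[.4996,.313],.027,.013),('rim',[.5267,-.315],.033,.044)):
        u,v=map(int,proj(d,[*c,z]));R0=28 if n=='disc' else 40
        m=np.zeros(hsv.shape[:2],np.uint8);m[v-R0:v+R0,u-R0:u+R0]=((hsv[:,:,0]>14)&(hsv[:,:,0]<40)&(hsv[:,:,1]>35)&(hsv[:,:,2]>70))[v-R0:v+R0,u-R0:u+R0]
        cs=cv2.findContours(m,cv2.RETR_EXTERNAL,cv2.CHAIN_APPROX_NONE)[0]
        if not cs: print(cam,n,'none');continue
        k=max(cs,key=cv2.contourArea);
        e=cv2.fitEllipse(k);th=np.linspace(0,6.28,100)
        q=np.array([proj(d,[c[0]+r*np.cos(a),c[1]+r*np.sin(a),z]) for a in th],np.float32)
        print(cam,n,'seen',e,at(d,*e[0],z).round(4),'expected',cv2.fitEllipse(q))
p=monitor.get_state();print(p['eef_pos'],p['t'])
E
```

```text
t: 14.08
eef_pos: [0.4996, 0.313, -0.0292]
eef_rot: [-0.01, 0.11, 0.994, -0.002]
force: [-0.2, -0.2, -0.0]
width: 0.072
t: 14.5
eef_pos: [0.5037, 0.3141, 0.0954]
eef_rot: [-0.008, 0.11, 0.994, -0.001]
force: [1.5, 0.2, -0.4]
width: 0.0723
t: 14.92
eef_pos: [0.5402, 0.1516, 0.1744]
eef_rot: [-0.009, 0.11, 0.994, -0.001]
force: [0.9, -0.2, 1.1]
width: 0.072
t: 15.33
eef_pos: [0.4108, 0.1188, 0.2391]
eef_rot: [-0.007, 0.111, 0.994, -0.001]
force: [-0.5, -0.4, -0.3]
width: 0.072
top disc seen ((198.7274627685547, 194.92803955078125), (7.162137508392334, 23.289915084838867), 165.63339233398438) [0.5141 0.2601 0.013 ] expected ((175.03466796875, 200.9727783203125), (23.612810134887695, 24.299678802490234), 35.90556335449219)
top rim seen ((448.1573181152344, 197.32508850097656), (59.528682708740234, 93.28207397460938), 154.9912567138672) [ 0.5162 -0.2917  0.044 ] expected ((458.32318115234375, 192.8324737548828), (28.753658294677734, 30.045957565307617), 153.7392120361328)
side disc seen ((262.00860595703125, 165.8660430908203), (12.14408016204834, 18.026535034179688), 84.02189636230469) [0.5006 0.3072 0.013 ] expected ((260.9271545410156, 165.0836639404297), (10.24978256225586, 18.01837158203125), 85.33828735351562)
side rim seen ((402.5464172363281, 323.4793701171875), (48.94085693359375, 58.089717864990234), 116.54843139648438) [ 0.5059 -0.3327  0.044 ] expected ((405.11566162109375, 312.2444763183594), (28.039796829223633, 35.243656158447266), 113.05587005615234)
[0.40848479 0.11955046 0.23807783] 15.4333
```

The side view has the base flat where expected: ellipse 12×18 px at (262,166) against an expected 10×18 px at (261,165), the extra height being its visible thickness. The arm blocks the top view, so I'll move it to y≈0 and check once more.

```bash
python3 -m pendant '[[0.072,0.02,-0.03,0,0,0,0],[0.072,0.03,-0.06,0,0,0,0],[0.072,0.04,-0.09,0,0,0,0],[0.072,0.04,-0.12,0,0,0,0],[0.072,0.04,-0.13,0,0,0,0]]'
python3 -m pendant '[[0.072,0,0,0,0,0,0],[0.072,0,0,0,0,0,0]]'
python3 - <<'E'
from h import *
t=grab('top');hsv=cv2.cvtColor(t['frame'],cv2.COLOR_RGB2HSV)
u,v=175,201;m=np.zeros(hsv.shape[:2],np.uint8);m[v-25:v+25,u-25:u+25]=((hsv[:,:,1]>35)&(hsv[:,:,0]>14)&(hsv[:,:,0]<40))[v-25:v+25,u-25:u+25]
k=max(cv2.findContours(m,0,1)[0],key=cv2.contourArea);e=cv2.fitEllipse(k);print(e,at(t,*e[0],.013).round(4))
# mould on the post: rim circle edges, inner dark/edges
g=cv2.cvtColor(t['frame'],cv2.COLOR_RGB2GRAY)
P=cv2.resize(g[165:220,430:485],None,fx=8,fy=8,interpolation=cv2.INTER_CUBIC)
c=cv2.HoughCircles(P,cv2.HOUGH_GRADIENT,1,20,param1=80,param2=25,minRadius=85,maxRadius=140)
if c is not None:
  for x,y,r in c[0][:5]: print('circle px',x/8+430,y/8+165,r/8,at(t,x/8+430,y/8+165,.044).round(4))
print(proj(t,[.5267,-.3153,.044]))
E
```

```text
t: 15.85
eef_pos: [0.3403, -0.0009, 0.2398]
eef_rot: [-0.008, 0.111, 0.994, -0.002]
force: [1.0, 0.6, -0.1]
width: 0.0719
t: 16.02
eef_pos: [0.3407, -0.0015, 0.2403]
eef_rot: [-0.008, 0.112, 0.994, -0.002]
force: [-0.2, 0.1, -0.3]
width: 0.0719
((176.04454040527344, 199.3696746826172), (22.997047424316406, 23.471406936645508), 88.1270980834961) [0.5032 0.3108 0.013 ]
circle px 457.4375 195.0625 13.4125 [ 0.5216 -0.3128  0.044 ]
circle px 459.8125 194.1875 15.725 [ 0.5237 -0.3182  0.044 ]
circle px 455.6875 193.0625 11.4375 [ 0.526  -0.3089  0.044 ]
circle px 459.0625 197.3125 12.4375 [ 0.5167 -0.3164  0.044 ]
(np.float64(458.5203072262241), np.float64(192.78771614690964))
```

The top view shows the base as a round 23 px disc at (0.503, 0.311), flat in the tray. The mould rim is still centred near the post. Handing in.

```bash
python3 -c "
from workcell import robot
print(robot.hand_in())"
```

```text
the job is handed in; nothing more can be done
None
```

The job is done and handed in at about 16 s of the 58 s allowed. I lowered the loaded mould over the post until it stood on the foot. Then I lifted the freed base off the post and laid it in the drying tray, leaving the empty mould standing round the post.

**Last checks:**
- **Base:** the final top view measures it as a round disc of about 23 px, lying flat at (0.503, 0.311), close to the tray centre of about (0.505, 0.315). The side view agrees.
- **Mould:** in the last picture I viewed, after lifting the base, it stood round the post. The numeric check before hand-in was rough: circle fits put its rim within about 3–11 mm of the post axis. The fits disagreed with each other, and I had no picture views left to confirm.

**What went wrong on the way:** the first grasp closed just above the mould's rim and held nothing. In the pictures the fingertips sat about 30–40 mm higher than the reported TCP, so I went lower in small, force-checked steps and gripped on the second try. Reported forces never exceeded about 7 N.

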